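# Stack the clutch plates on the coffee grinder's splined hub

### The job

Rebuild the coffee grinder's slip clutch: fit the red-brown friction disc onto the splined hub with its tab on the side of the red mark, as near the mark as the splines let it, and press it home gently until the sprung hub gives by about half its travel. Then fit the bare metal separator on top of it with its tab on the opposite side and press it home in the same way, and let go. Turn the plates to find the splines by feel rather than forcing them, never bottom the spring hard, and leave the cup, the tamper and the screwdriver alone.

Things in the scene. Friction and masses are not known exactly. Their poses are not given: they have to be found in the camera images.
- drive: The grinder's drive unit, fixed to the counter: a grey round foot, 130 mm across, 12 mm high, with a narrow pedestal (44 mm across, 40 mm high) that carries the sprung brass hub. Origin: on the hub's axis at the counter's height, z up; x axis points from the hub's axis to the red mark.
- mark (a point): Centre of the red painted stripe (26 x 9 mm) on the foot's top, 52 mm from the hub's axis and 13 mm above the counter.
- seat (a point): On the hub's axis, on the steel shoulder (48 mm across) at the foot of the splines, where the disc's underside comes to rest: 52 mm above the counter; goes down with the hub. Above it rise four brass splines at right angles, 7.4 mm wide, out to radius 20 mm, 26 mm high. These axes do not turn with the splines.
- nose (a point): On the hub's axis at its top, 40 mm above the seat. A pilot of radius 14 mm stands on the splines (26 to 30 mm above the seat), then a cone narrows to radius 7 mm here. The splines' angle is not given: the one nearest the mark is up to 0.5 rad either side of it. The hub turns only stiffly (0.25 N m). A plate over 0.07 rad off lands on the splines' tops.
- press (a joint): How far the sprung hub, with seat and splines, is pressed down (m): 0 at rest, 0.006 at the hard stop. It begins to give at about 2 to 4 N, then 1.2 N per mm, so 9 to 11 N at the stop. A plate on the splines' tops also pushes it down; it springs up into the plate when the splines find the slots. Over 25 N between plate and drive, or plate and plate, is too hard.
- disc: Friction disc, red-brown, about 70 g: an octagonal ring, 56 mm over flats, 8 mm thick, lying on a blue pad. Four inward teeth leave a bore of 15 mm radius; between them four slots, 10 mm wide, out to radius 21 mm, along its x and y axes. Origin: centre of the underside, z up, x towards its one tab. Grip from above across the flats at y = +28 and -28 mm, each 23 mm long.
- disc_tab (a point): On the disc's outward tab, 44 mm from the disc's centre, at half its thickness. The tab is 14 mm wide and ends 47 mm from the centre. The round blue pad under the disc is fixed, 52 mm across and 16 mm high.
- separator: Separator plate, bare metal, about 110 g: an octagonal ring, 60 mm over flats, 8 mm thick, lying on a blue pad. Four inward teeth leave a bore of 15 mm radius; between them four slots, 10 mm wide, out to radius 21 mm, along its x and y axes. Origin: centre of the underside, z up, x towards its one tab. Grip from above across the flats at y = +30 and -30 mm, each 25 mm long.
- separator_tab (a point): On the separator's outward tab, 44 mm from the separator's centre, at half its thickness. The tab is 14 mm wide and ends 47 mm from the centre. The round blue pad under the separator is fixed, 52 mm across and 16 mm high.
- cup: White espresso cup standing on the counter, 72 mm across, 62 mm high. Origin: centre of the underside. Bystander.
- tamper: Brown wooden coffee tamper standing on the counter, 58 mm across, 90 mm high. Origin: centre of the underside. Bystander.
- driver: Screwdriver lying on the counter, along its x axis. Bystander.
There are look-alikes about, which are no part of the job. Several things have the shape of the separator; the one meant has the colours described above.

How it is judged:
By the outcome, as a careful person would: the job done as asked, in the order asked, and still so for the second after the job is handed in, with the robot touching nothing.
It also fails if it takes over 72 s, if anything falls off the work surface, if the arm or the gripper's body presses on something with over 40 N, if the wrist force passes 120 N, or if a joint passes its speed limit or range.

### The arm

A 7-joint arm with a two-finger parallel gripper is mounted at the origin on the work surface. World frame = base frame: x ahead of the robot, y to its left, z up, the work surface at z = 0. Lengths are in m, angles in degrees, forces in N, time in s.
With the tool pointing down it reaches from about 0.35 to 0.775 m from the base axis. Payload 3.1 kg.
Tool frame: the origin (TCP) lies midway between the tips of the shut fingers; the grasp point (between the pads) lies env.hold_point_z behind it (env.hold_point_z is the distance from the TCP to the grasp point, in m); z points along the fingers, y is the line along which they close (so a half turn about z gives the same grasp; the last joint's range is limited). The gripper opens to 85 mm and grips with 20 to 120 N. Pads are 22 mm wide; open, the fingers measure 114 mm over their backs; the gripper's body (76 mm by 85 mm) begins 54 mm behind the grasp point. The pads swing forward as they close: fully open they stand 13 mm farther back than shut.
Start: joints at [64.647, 17.813, 0.802, 86.603, -0.252, 75.585, -1.558], TCP at [0.215, -0.506, 0.192] pointing down, gripper open.
Joint ranges: [-154.91, 154.91], [-16.99, 109.72], [-72.82, 74.43], [7.12, 147.25], [-82.49, 262.49], [11.32, 116.49], [-174.64, 174.64]. Speed limits (degrees/s): [159.86, 159.86, 180, 180, 180, 180, 180].

### API

Orientations are given as [roll, pitch, yaw] about the fixed x, y, z axes, in that order (R = Rz(yaw) Ry(pitch) Rx(roll)).
In Python, from bench import env gives the robot as it stands. The module is installed in compiled form; this text tells all that it offers.
- The arm moves only by the tool step_arm, never from a script. Its arguments are lists of equal length, an entry for each row: "offset": the shift along the tool's x, y, z in units of 30 mm (1.0 is 30 mm), a list of three; "rot": the turn, a rotation vector about the tool's x, y, z in units of 6 degrees (1.0 is 6 degrees), a list of three; "hand": the closure, from 0 (fully open) to 1 (shut). In form: {"offset": [[x, y, z], ...], "rot": [[ax, ay, az], ...], "hand": [hand, ...]}. A call has 1 to 8 rows; each row is the pose to reach, as a shift and turn from the pose commanded when the call began, along the tool's axes at that moment; what a row does not reach only later rows make up. A row lasts 1/10 s, in which the tool goes at most 50 mm and 8.59 degrees, less where a joint would pass 70% of its speed; a pose out of reach is approached as far as the arm can. A call with a gripper value outside its range is refused whole. The fingers move at their own pace and stop on an object; "newtons" is the grip in N (left out, the last holds). Time passes only in rows, so rows that repeat a pose let the fingers close. It gives the time, the measured TCP pose, the force, the opening and the grip force at its end, in the units of the state.
- env.sense(): the state, without advancing time (a new reading comes with each control period).
- env.camera(name): name is "scene" or "side" or "wrist"; returns the picture (400x640x3 uint8, red, green, blue); there is no depth.
- env.calibration(name): a dict with "K" (3x3 intrinsics, pixels), "extrinsics" (4x4, takes a point from camera to world coordinates). Camera axes: x right, y up, looking along -z (the intrinsics and any distortion apply to the point x, -y, -z); pixel columns grow to the right and rows downward; lengths in m; the calibration is good to about 2 mm. A picture is of the moment at which its call begins: read the wrist's pose just before it. calibration takes no time and is no camera call; for the wrist camera it gives the pose at the moment of the call.
- env.finish_job(): hands the job in; it is judged then, once.
The state is a dict: "time_s": time; "joint_positions": joint angles; "dq": joint speeds; "tau": joint torques, N m; "eef_pos": TCP position; "tool_rot": TCP orientation; "ft_force": force on the tool from outside, world axes, zero at the start; "moment": the same for the moment, N m; "grip_width": finger opening in m; "finger_force": force on a finger pad.
Only numpy, scipy, OpenCV 4.12 (cv2) and the standard library are available. Lean on these libraries where they do the work, as an engineer would, in place of code of your own. Each camera call takes 0.05 s, during which the arm holds its last target. There are 200 camera calls.

## Working session

There is one attempt and no reset: what is moved stays moved. The work goes in short steps, Python scripts to look and compute and a tool call to move; the robot and the scene stay as the last step left them, time stands still between calls to the robot, and variables do not carry over. Pictures are saved under pics/ and viewed, at most 10 in all, crops included, and the job is handed in when it is done.

Besides the shell and the picture viewer there is one more tool, called after "Request:" by a JSON object that holds its "op" and its "data". step_arm: Moves the arm, as the interface text tells. Its arguments: {"type":"object","properties":{"offset":{"type":"array","items":{"type":"array","items":{"type":"number"}}},"rot":{"type":"array","items":{"type":"array","items":{"type":"number"}}},"hand":{"type":"array","items":{"type":"number"}},"newtons":{"type":"number"}},"required":["offset","rot","hand"]}

```bash
mkdir -p pics
cat > h.py <<'E'
import numpy as np, cv2
from bench import env
from scipy.spatial.transform import Rotation as R
def ray(cal,px):
    K=np.array(cal["K"]);T=np.array(cal["extrinsics"])
    p=np.linalg.inv(K)@np.array([px[0],px[1],1.0])
    return T[:3,3],T[:3,:3]@np.array([p[0],-p[1],-p[2]])
def onz(cal,px,z):
    o,d=ray(cal,px);return o+d*(z-o[2])/d[2]
def proj(cal,P):
    K=np.array(cal["K"]);T=np.array(cal["extrinsics"])
    c=T[:3,:3].T@(np.array(P)-T[:3,3]);u=K@np.array([c[0],-c[1],-c[2]]);return u[:2]/u[2]
def save(n,im):cv2.imwrite(f"pics/{n}.png",im[:,:,::-1])
E
python3 - <<'E'
from h import *
a=env.camera("scene");b=env.camera("side")
np.save("scene.npy",a);np.save("side.npy",b)
save("scene",a);save("side",b)
for n in("scene","side"):
    c=env.calibration(n);print(np.round(c["K"],1).tolist(),np.round(c["extrinsics"],3).tolist(),[k for k in c])
s=env.sense();print(s,env.hold_point_z)
E
```

```text
[[413.2, 0.0, 319.5], [0.0, 413.2, 201.7], [0.0, 0.0, 1.0]] [[0.324, -0.575, 0.751, 1.271], [0.946, 0.188, -0.265, -0.321], [0.012, 0.796, 0.605, 0.644], [0.0, 0.0, 0.0, 1.0]] ['K', 'extrinsics']
[[462.7, 0.0, 319.0], [0.0, 462.7, 195.3], [0.0, 0.0, 1.0]] [[-0.91, 0.292, -0.293, 0.291], [-0.414, -0.661, 0.626, 0.551], [-0.011, 0.691, 0.723, 0.805], [0.0, 0.0, 0.0, 1.0]] ['K', 'extrinsics']
{'time_s': 0.1, 'joint_positions': array([64.64923237, 17.85513152,  0.80201108, 86.68217999, -0.25102184,
       75.58623879, -1.55730361]), 'dq': array([ 0.03262766, -0.08532898, -0.06747552, -0.22338661,  0.0694624 ,
        0.00162147,  0.04189446]), 'tau': array([ 6.87623124e-04, -3.80856085e+01,  1.46694090e-01, -2.31243503e+01,
        1.23848679e-02,  8.14509520e-03, -3.31908389e-06]), 'eef_pos': array([ 0.21427222, -0.50573723,  0.19094092]), 'tool_rot': array([-1.79878349e+02,  6.21966374e-03,  2.29670788e+01]), 'ft_force': array([ 0.30401903, -0.12300554,  0.1698399 ]), 'moment': array([-0.01558812, -0.00274025, -0.02291561]), 'finger_force': 0.0, 'grip_width': 0.0852599181499818} 0.0187
```

View pics/scene.png

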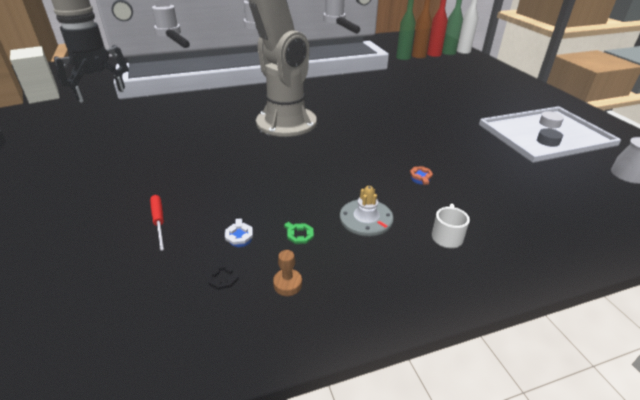

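View pics/side.png

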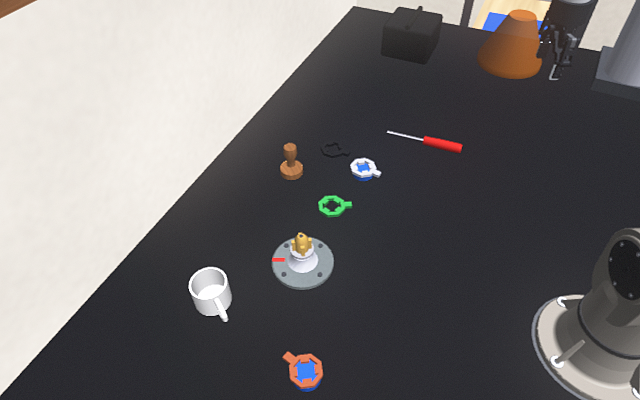

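Run:
```python
from h import *
a=np.load("scene.npy");b=np.load("side.npy")
cs,cd=env.calibration("scene"),env.calibration("side")
for n,s,d,z in[("disc",(421,174),(306,371),.024),("sep",(239,232),(363,168),.024),("green",(301,233),(331,206),.008),("black",(222,278),(331,149),.005),("hubtop",(369,188),(302,236),.092),("foot",(367,217),(303,262),.012),("mark",(382,224),(279,260),.013),("cup",(450,240),(211,305),0.0),("tamper",(288,288),(291,172),.0)]:
    print(n,np.round(onz(cs,s,z),3),np.round(onz(cd,d,z),3))
def cr(im,x,y,w=40,h=30,f=10):return cv2.resize(im[y-h:y+h,x-w:x+w],None,fx=f/2,fy=f/2,interpolation=cv2.INTER_CUBIC)
im=np.vstack([np.hstack([cr(b,363,168),cr(b,302,362)]),np.hstack([cr(b,302,255),cr(a,369,205)])])
save("crop1",im)
w=env.calibration("wrist");print(np.round(w["K"],1).tolist());
s=env.sense();Rt=R.from_euler("xyz",s["tool_rot"],degrees=True).as_matrix()
T=np.array(w["extrinsics"]);print(np.round(Rt.T@(T[:3,3]-s["eef_pos"]),4),np.round(Rt.T@T[:3,:3],3).tolist())
```

```text
disc [0.469 0.256 0.024] [0.456 0.262 0.024]
sep [ 0.552 -0.258  0.024] [ 0.547 -0.255  0.024]
green [ 0.581 -0.121  0.008] [ 0.575 -0.12   0.008]
black [ 0.66  -0.315  0.005] [ 0.657 -0.309  0.005]
hubtop [0.572 0.047 0.092] [0.565 0.047 0.092]
foot [0.58  0.046 0.012] [0.564 0.052 0.012]
mark [0.616 0.068 0.013] [0.612 0.069 0.013]
cup [0.703 0.201 0.   ] [0.689 0.211 0.   ]
tamper [ 0.724 -0.192  0.   ] [ 0.716 -0.192  0.   ]
[[314.9, 0.0, 313.6], [0.0, 314.9, 202.9], [0.0, 0.0, 1.0]]
[ 0.07    0.0011 -0.1828] [[0.0, 0.961, 0.277], [1.0, -0.0, -0.001], [-0.001, 0.277, -0.961]]
```

View pics/crop1.png

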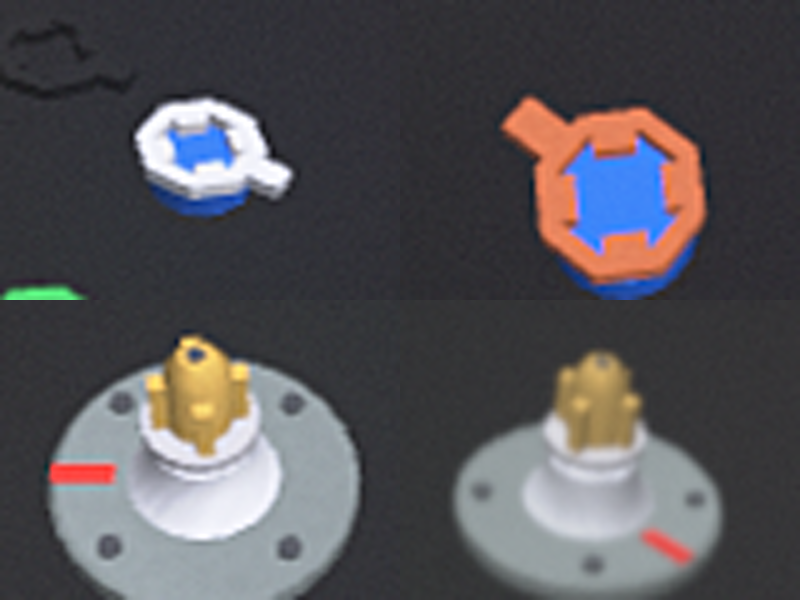

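The bare-metal ring on the blue pad is at scene (239,233) and side (363,168). The look-alikes are a green ring at scene (300,233) and a black one at scene (222,277). Only the ring on the blue pad is bare metal, so that is the separator. The red-brown disc on its own pad is at scene (421,174).

```bash
cat >> h.py <<'E'
def goto(p,yaw=None,roll_fix=True,n=8):
    s=env.sense();Rt=R.from_euler("xyz",s["tool_rot"],degrees=True)
    if yaw is None: yaw=s["tool_rot"][2]
    Rg=R.from_euler("xyz",[180,0,yaw],degrees=True)
    print("offset",np.round(Rt.inv().apply(np.array(p)-s["eef_pos"])/.03,3),"rot",np.round((Rt.inv()*Rg).as_rotvec(degrees=True)/6,3))
def st():
    s=env.sense();print(round(s["time_s"],2),np.round(s["eef_pos"],4),np.round(s["tool_rot"],2),np.round(s["joint_positions"],0),np.round(s["ft_force"],2),s["grip_width"])
E
python3 - <<'E'
from h import *
cs,cd=env.calibration("scene"),env.calibration("side")
for n,c,a,b,z in[("sep",cd,(363,166),(380,174),.024),("sep2",cs,(239,231),(239,221),.024),("disc",cd,(306,369),(288,356),.024),("disc2",cs,(421,173),(427,182),.024),("mark",cd,(303,262),(279,260),.013),("mark2",cs,(367,216),(382,224),.013)]:
    v=onz(c,b,z)-onz(c,a,z);print(n,np.degrees(np.arctan2(v[1],v[0])))
for y in(23,90):goto([.55,-.25,.13],y)
E
```

```text
sep 167.97553740638403
sep2 169.88264839695938
disc -11.666845667191515
disc2 -9.155628075969158
mark 18.230916624114926
mark2 29.159114396754912
offset [13.63  -3.478  2.037] rot [-0.02   0.001 -0.005]
offset [13.63  -3.478  2.037] rot [-1.9000e-02 -1.1000e-02 -1.1172e+01]
```

```bash
python3 -c "
from h import *
goto([.56,-.258,.13],-12)"
```

```text
offset [13.833 -3.102  2.036] rot [-0.019  0.007  5.828]
```

Request:
{"op": "step_arm", "data": {"offset": [[13.83,-3.1,2.04],[13.83,-3.1,2.04],[13.83,-3.1,2.04],[13.83,-3.1,2.04],[13.83,-3.1,2.04],[13.83,-3.1,2.04],[13.83,-3.1,2.04],[13.83,-3.1,2.04]], "rot": [[0,0,5.83],[0,0,5.83],[0,0,5.83],[0,0,5.83],[0,0,5.83],[0,0,5.83],[0,0,5.83],[0,0,5.83]], "hand": [0,0,0,0,0,0,0,0]}}

```text
time_s: 0.9
eef_pos: [0.5228, -0.2851, 0.1367]
tool_rot: [-180.0, 0.1, -12.0]
ft_force: [-0.3, -0.1, -0.0]
grip_width: 0.0855
finger_force: 0.0
```

Request:
{"op": "step_arm", "data": {"offset": [[1.0,-1.1,0.2],[1.0,-1.1,0.2],[1.0,-1.1,0.2]], "rot": [[0,0,0],[0,0,0],[0,0,0]], "hand": [0,0,0]}}

```text
time_s: 1.2
eef_pos: [0.5583, -0.2587, 0.1302]
tool_rot: [-180.0, 0.1, -11.8]
ft_force: [-0.8, -0.2, -0.0]
grip_width: 0.0853
finger_force: 0.0
```

Run:
```python
from h import *
st();c=env.calibration("wrist");w=env.camera("wrist");np.save("w1.npy",w);save("w1",w)
np.save("c1.npy",c["extrinsics"]);print(proj(c,[.55,-.257,.024]))
```

```text
1.2 [ 0.5583 -0.2587  0.1302] [-1.7997e+02  1.3000e-01 -1.1800e+01] [ 26.  28.  -5.  81.   2.  72. -80.] [-0.79 -0.16 -0.01] 0.08534193841152
[312.11492619 198.56028455]
```

View pics/w1.png

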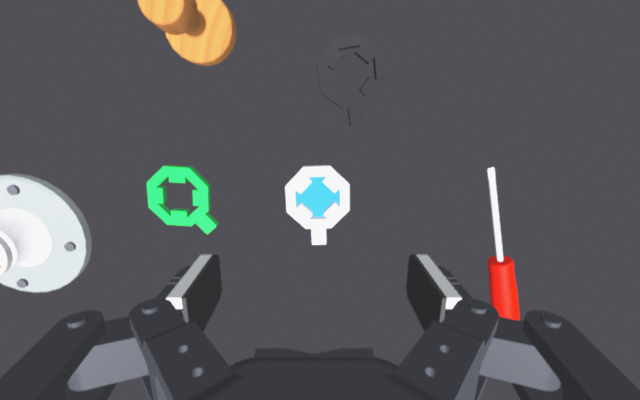

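Separator at wrist (318,197), with its tab at (318,237). The green look-alike is at (179,197), the black one at (351,72), and the drive is on the left edge.

```bash
cat >> h.py <<'E'
def plate(cal,mask,z):
    cn=max(cv2.findContours(mask,cv2.RETR_EXTERNAL,cv2.CHAIN_APPROX_NONE)[0],key=cv2.contourArea)
    P=np.array([onz(cal,q[0],z)[:2] for q in cn])*1e4  # 0.1 mm
    o=P.min(0)-100;I=np.zeros((1500,1500),np.uint8)
    cv2.fillPoly(I,[np.round(P-o).astype(int)],255)
    body=cv2.morphologyEx(I,cv2.MORPH_OPEN,cv2.getStructuringElement(cv2.MORPH_ELLIPSE,(301,301)))
    def cen(m):
        M=cv2.moments(m,True);return np.array([M["m10"],M["m01"]])/M["m00"]
    c=cen(body);r=cv2.subtract(I,body)
    n,l,s,ce=cv2.connectedComponentsWithStats(r);k=1+np.argmax(s[1:,4])
    t=ce[k]-c;bc=max(cv2.findContours(body,cv2.RETR_EXTERNAL,cv2.CHAIN_APPROX_NONE)[0],key=cv2.contourArea)
    A=np.sqrt(cv2.contourArea(bc)/.8284)/10
    print("centre",np.round((c+o)/1e4,4),"tab",np.round(np.degrees(np.arctan2(t[1],t[0])),2),"flats mm",round(A,1))
    return (c+o)/1e4
E
python3 - <<'E'
from h import *
w=np.load("w1.npy");c=env.calibration("wrist");c["extrinsics"]=np.load("c1.npy")
m=((w.min(2)>150)).astype(np.uint8)*255
m[:150]=0;m[260:]=0;m[:,:260]=0;m[:,380:]=0
m2=cv2.inRange(w[:,:,2],150,255)&cv2.inRange(w[:,:,0],0,255); m2[:150]=0;m2[260:]=0;m2[:,:260]=0;m2[:,380:]=0
plate(c,m,.024);plate(c,m2,.024)
# hub foot for reference
s=np.load("side.npy");cd=env.calibration("side")
mm=cv2.inRange(s.astype(np.int16).min(2).astype(np.uint8),150,255);mm[:150]=0;mm[190:]=0;mm[:,:340]=0;mm[:,390:]=0;plate(cd,mm,.02)
goto([.57,.05,.2],20)
E
```

```text
centre [ 0.5493 -0.2619] tab 170.13 flats mm 60.9
centre [ 0.5494 -0.2619] tab 170.13 flats mm 61.0
centre [ 0.55   -0.2631] tab 172.31 flats mm 59.8
offset [ -1.745 -10.23   -2.314] rot [ 4.000e-03  2.100e-02 -5.336e+00]
```

```bash
python3 -c "
from h import *
goto([.504,.026,.115],20)"
```

```text
offset [-3.724 -8.992  0.524] rot [ 4.000e-03  2.100e-02 -5.336e+00]
```

Request:
{"op": "step_arm", "data": {"offset": [[-3.72,-9.0,0.52],[-3.72,-9.0,0.52],[-3.72,-9.0,0.52],[-3.72,-9.0,0.52],[-3.72,-9.0,0.52],[-3.72,-9.0,0.52],[-3.72,-9.0,0.52],[-3.72,-9.0,0.52]], "rot": [[0,0,-5.34],[0,0,-5.34],[0,0,-5.34],[0,0,-5.34],[0,0,-5.34],[0,0,-5.34],[0,0,-5.34],[0,0,-5.34]], "hand": [0,0,0,0,0,0,0,0]}}

```text
time_s: 2.05
eef_pos: [0.5046, 0.0254, 0.1163]
tool_rot: [179.9, 0.0, 20.0]
ft_force: [-0.2, 0.2, -0.0]
grip_width: 0.0854
finger_force: 0.0
```

Run:
```python
from h import *
st();c=env.calibration("wrist");w=env.camera("wrist");np.save("w2.npy",w)
np.save("c2.npy",c["extrinsics"]);u=proj(c,[.572,.05,.08]).astype(int);print(u,proj(c,[.572,.05,.012]))
x0=max(u[0]-100,0);y0=max(u[1]-75,0);print(x0,y0)
save("w2",cv2.resize(w[y0:y0+150,x0:x0+200],None,fx=4,fy=4,interpolation=cv2.INTER_CUBIC))
```

```text
2.05 [0.5046 0.0254 0.1163] [1.799e+02 1.000e-02 2.001e+01] [  9.  17. -18. 100.   6.  64. -80.] [-0.2   0.21 -0.04] 0.08544946985348835
[311 109] [311.69232649 110.06060987]
211 34
```

View pics/w2.png

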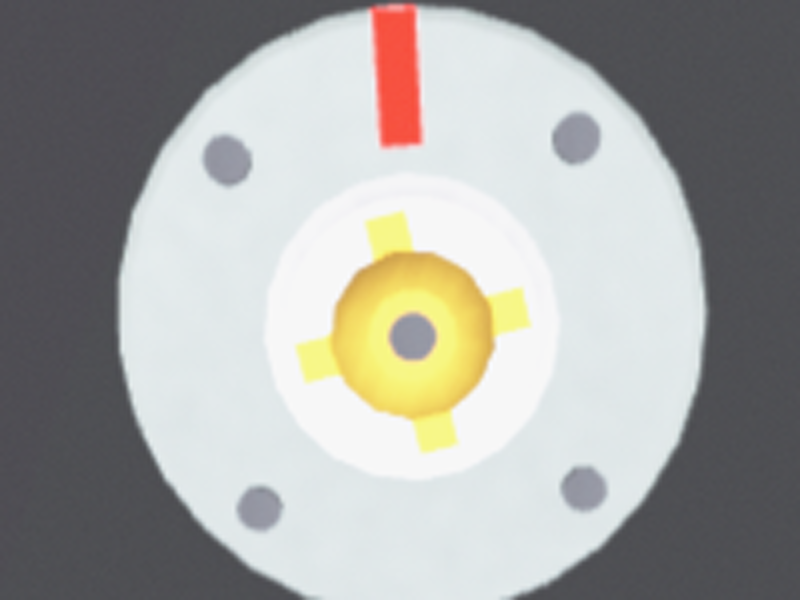

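Crop at 4x, offset (211,34): the mark is at (398,75). Spline ends are at about (385,215), (527,308), (440,447) and (300,363), and the nose is at (413,337). The spline nearest the mark is the top one.

Run:
```python
from h import *
w=np.load("w2.npy").astype(int);c=env.calibration("wrist");c["extrinsics"]=np.load("c2.npy")
f=lambda q:(211+(q[0]+.5)/4-.5,34+(q[1]+.5)/4-.5)
nose=onz(c,f((413,337)),.092);print("nose",nose)
ends=np.array([onz(c,f(q),.078)[:2] for q in[(385,215),(527,308),(440,447),(300,363)]]);print(ends.mean(0))
m=(w[:,:,2]<180)&(w[:,:,0]>200)&(w[:,:,1]>170)
ys,xs=np.nonzero(m);P=np.array([onz(c,q,.078)[:2] for q in zip(xs,ys)])
ce=ends.mean(0)
for it in range(3):
    d=P-ce;r=np.hypot(*d.T);k=(r>.0165)&(r<.0225);a=np.arctan2(d[k][:,1],d[k][:,0])
    th=np.angle(np.exp(4j*a).sum())/4
    g=[P[k][np.abs(np.angle(np.exp(1j*(a-th-i*np.pi/2))))<.4].mean(0) for i in range(4)]
    ce=np.mean(g,0);print(ce,np.degrees(th),k.sum())
R_=(w[:,:,0]>200)&(w[:,:,1]<120)&(w[:,:,2]<120);ys,xs=np.nonzero(R_)
mk=onz(c,(xs.mean(),ys.mean()),.013)[:2];v=mk-ce;print(mk,np.degrees(np.arctan2(v[1],v[0])),np.hypot(*v))
# foot rim
s=(w.min(2)>140).astype(np.uint8)*255;cn=max(cv2.findContours(s,0,1)[0],key=cv2.contourArea)
print("foot",onz(c,cv2.fitEllipse(cv2.convexHull(cn))[0],.012))
goto([.47,.258,.13],-10)
```

```text
nose [0.56764886 0.0466953  0.092     ]
[0.56778551 0.04668613]
[0.56774258 0.04678441] 33.67577644000372 185
[0.56772338 0.04680202] 33.6837983936762 186
[0.56770905 0.04678301] 33.69254074522467 186
[0.60241154 0.08254582] 45.8620909176633 0.049832134404614925
foot [0.5715049 0.0481382 0.012    ]
offset [ 1.549 -7.737 -0.477] rot [ 2.200e-02 -4.000e-03  4.973e+00]
```

Run:
```python
from h import *
c=env.calibration("wrist");c["extrinsics"]=np.load("c2.npy")
f=lambda q:(211+(q[0]+.5)/4-.5,34+(q[1]+.5)/4-.5)
l,r,t=[onz(c,f(q),.012) for q in[(118,308),(706,308),(412,4)]]
print((l+r)/2,np.hypot(*(l-r)[:2]),t)
d=np.array([np.cos(np.radians(20)),np.sin(np.radians(20))]);print("from top",t[:2]-.065*d)
print("holes",np.mean([onz(c,f(q),.012) for q in[(227,160),(576,137),(584,488),(260,508)]],0))
mk=onz(c,f((398,76)),.013);print(mk, np.degrees(np.arctan2(mk[1]-.0468,mk[0]-.5677)))
```

```text
[0.57214795 0.04821166 0.012     ] 0.12861767917725442 [0.62846332 0.0687908  0.012     ]
from top [0.5673833  0.04655949]
holes [0.56781075 0.04671813 0.012     ]
[0.61459126 0.06683166 0.013     ] 23.131877540239802
```

Request:
{"op": "step_arm", "data": {"offset": [[1.55,-7.74,-0.48],[1.55,-7.74,-0.48],[1.55,-7.74,-0.48],[1.55,-7.74,-0.48],[1.55,-7.74,-0.48],[1.55,-7.74,-0.48],[1.55,-7.74,-0.48]], "rot": [[0,0,4.97],[0,0,4.97],[0,0,4.97],[0,0,4.97],[0,0,4.97],[0,0,4.97],[0,0,4.97]], "hand": [0,0,0,0,0,0,0]}}

```text
time_s: 2.8
eef_pos: [0.47, 0.2604, 0.1304]
tool_rot: [180.0, -0.0, -9.8]
ft_force: [0.7, 0.3, -0.7]
grip_width: 0.0857
finger_force: 0.0
```

Run:
```python
from h import *
st();c=env.calibration("wrist");w=env.camera("wrist");np.save("w3.npy",w);np.save("c3.npy",c["extrinsics"])
u=proj(c,[.463,.26,.024]).astype(int);print(u)
W=w.astype(int)
m=((W[:,:,0]>150)&(W[:,:,0]>W[:,:,2]+60)).astype(np.uint8)*255
n,l,s,ce=cv2.connectedComponentsWithStats(m);print(s[1:][s[1:,4]>300],ce[1:][s[1:,4]>300])
k=[i for i in range(1,n) if s[i,4]>300];k=min(k,key=lambda i:np.hypot(*(ce[i]-u)))
plate(c,(l==k).astype(np.uint8)*255,.024)
save("w3",w)
```

```text
2.8 [0.47   0.2604 0.1304] [ 1.7998e+02 -4.0000e-02 -9.7900e+00] [ -16.   20.  -19.   94.    7.   68. -137.] [ 0.67  0.26 -0.69] 0.08566965740933673
[313 197]
[[ 549    0   89   50 3244]
 [ 285  152   61   80 2118]] [[590.8825524   22.85881628]
 [315.14353163 195.5292729 ]]
centre [0.4583 0.2599] tab -13.48 flats mm 56.8
```

View pics/w3.png

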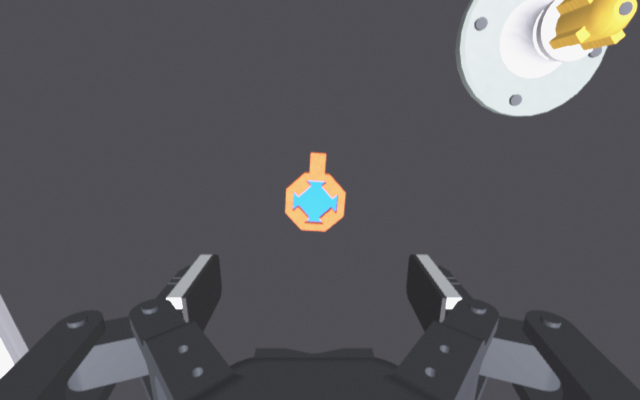

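The disc is at wrist (315,202) with its tab at (318,163). It is the only red-brown plate. The hub and splines are in the top right.

```bash
python3 -c "
from h import *
goto([.4583,.2599,.06],-13.5);goto([.4583,.2599,.003],-13.5)"
```

```text
offset [-0.419  0.008  2.336] rot [ 0.019 -0.009  0.587]
offset [-4.210e-01  4.000e-03  4.236e+00] rot [ 0.019 -0.009  0.587]
```

Request:
{"op": "step_arm", "data": {"offset": [[-0.42,0,1.2],[-0.42,0,2.3],[-0.42,0,3.2],[-0.42,0,3.8],[-0.42,0,4.24],[-0.42,0,4.24]], "rot": [[0.02,-0.01,0.59],[0.02,-0.01,0.59],[0.02,-0.01,0.59],[0.02,-0.01,0.59],[0.02,-0.01,0.59],[0.02,-0.01,0.59]], "hand": [0,0,0,0,0,0]}}

```text
time_s: 3.45
eef_pos: [0.4567, 0.2591, 0.0012]
tool_rot: [179.9, 0.2, -13.6]
ft_force: [-0.6, -0.0, -0.2]
grip_width: 0.0854
finger_force: 0.0
```

Run:
```python
from h import *
st();c=env.calibration("wrist");w=env.camera("wrist");save("w4",w)
goto([.4583,.2599,.003],-13.5)
```

```text
3.45 [0.4567 0.2591 0.0012] [179.87   0.19 -13.59] [ -18.   27.  -18.  104.   10.   51. -144.] [-0.63 -0.01 -0.23] 0.0854050679088156
offset [ 0.032  0.013 -0.013] rot [-0.001  0.015 -0.005]
```

View pics/w4.png

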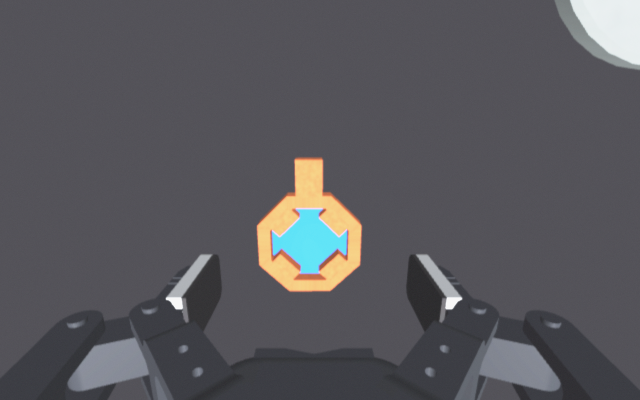

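Request:
{"op": "step_arm", "data": {"offset": [[0.03,0,0],[0.03,0,0],[0.03,0,0],[0.03,0,0],[0.03,0,0],[0.03,0,0]], "rot": [[0,0,0],[0,0,0],[0,0,0],[0,0,0],[0,0,0],[0,0,0]], "hand": [1,1,1,1,1,1], "newtons": 50}}

```text
time_s: 4.1
eef_pos: [0.4577, 0.2629, 0.0032]
tool_rot: [-179.9, 0.1, -13.3]
ft_force: [-0.7, -0.4, 0.4]
grip_width: -0.0
finger_force: 0.0
```

Run:
```python
from h import *
st();print(env.sense()["finger_force"])
goto([.4583,.2599,.13],-13.5)
```

```text
4.1 [0.4577 0.2629 0.0032] [-1.7988e+02  6.0000e-02 -1.3320e+01] [ -18.   27.  -18.  103.   10.   51. -144.] [-0.67 -0.4   0.44] -7.2624459674030205e-06
0.0
offset [ 0.039  0.083 -4.227] rot [-0.02  0.01  0.03]
```

Run:
```python
from h import *
a=env.camera("wrist");b=env.camera("side");st()
x=cv2.resize(b[330:400,250:370],None,fx=3.3,fy=3.3)
im=np.zeros((400,640+396,3),np.uint8);im[:,:640]=a;im[:231,640:]=x
save("w5",cv2.resize(im,(800,309)))
```

```text
4.2 [0.4576 0.2628 0.0031] [-1.7988e+02  6.0000e-02 -1.3320e+01] [ -18.   27.  -18.  103.   10.   51. -144.] [-0.26  0.44  0.89] 5.49850872734948e-05
```

View pics/w5.png

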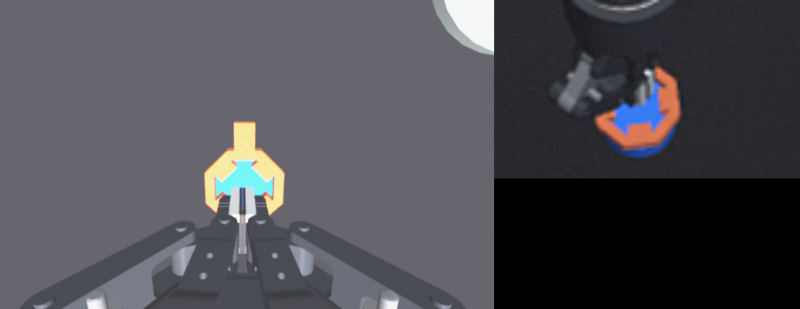

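The fingers shut at zero width with zero force and zero contact force. They appear to have closed in air above the disc, with the tips seen over the blue pad. I'll check the tip height numerically.

Run:
```python
from h import *
s=env.sense();cd=env.calibration("side");cw=env.calibration("wrist")
e=s["eef_pos"];Rt=R.from_euler("xyz",s["tool_rot"],degrees=True)
for d in(0,.013,.025,.035,.045,.055):
    for x in(-.011,.011):
        p=e+Rt.apply([x,0,-d]);print(d,x,np.round(p,3),"side",proj(cd,p).round(0),"wrist",proj(cw,p).round(0))
w=cv2.imread("pics/w5.png")
T=np.array(cw["extrinsics"]);print(np.round(Rt.inv().apply(T[:3,3]-e),4))
import json
a=env.camera("wrist")
print(a[225:330:5,316].tolist())
print(a[225:330:5,305].tolist())
```

```text
0 -0.011 [0.447 0.265 0.003] side [310. 380.] wrist [311. 247.]
0 0.011 [0.468 0.26  0.003] side [301. 372.] wrist [311. 214.]
0.013 -0.011 [0.447 0.265 0.016] side [310. 377.] wrist [311. 256.]
0.013 0.011 [0.468 0.26  0.016] side [300. 369.] wrist [311. 221.]
0.025 -0.011 [0.447 0.265 0.028] side [310. 374.] wrist [311. 266.]
0.025 0.011 [0.468 0.26  0.028] side [300. 366.] wrist [311. 229.]
0.035 -0.011 [0.447 0.265 0.038] side [310. 371.] wrist [311. 275.]
0.035 0.011 [0.468 0.26  0.038] side [300. 363.] wrist [311. 236.]
0.045 -0.011 [0.447 0.265 0.048] side [310. 369.] wrist [311. 285.]
0.045 0.011 [0.468 0.26  0.048] side [300. 361.] wrist [311. 244.]
0.055 -0.011 [0.447 0.265 0.058] side [310. 366.] wrist [311. 296.]
0.055 0.011 [0.468 0.26  0.058] side [299. 358.] wrist [311. 253.]
[ 0.0707  0.0011 -0.1828]
[[120, 245, 247], [121, 245, 247], [119, 245, 247], [122, 245, 247], [81, 81, 84], [82, 82, 85], [74, 73, 76], [75, 75, 77], [69, 69, 72], [70, 70, 72], [70, 69, 71], [162, 159, 167], [162, 160, 168], [162, 160, 168], [162, 159, 165], [162, 159, 164], [159, 159, 165], [159, 157, 164], [160, 157, 165], [160, 157, 166], [158, 156, 164]]
[[116, 245, 247], [121, 245, 247], [119, 245, 247], [119, 245, 247], [215, 217, 221], [214, 217, 221], [215, 217, 221], [214, 217, 220], [215, 217, 221], [215, 218, 221], [215, 217, 221], [247, 247, 247], [75, 77, 84], [74, 76, 84], [74, 76, 83], [76, 77, 84], [77, 80, 84], [82, 82, 91], [113, 115, 126], [123, 126, 138], [122, 126, 139]]
```

Both cameras put the shut tips about 42 mm above the reported TCP, so the fingers closed over the disc in air. I'll raise, open, then go down in small guarded steps.

Request:
{"op": "step_arm", "data": {"offset": [[0,0.05,-1],[0,0.05,-1],[0,0.05,-1],[0,0.05,-1],[0,0.05,-1],[0,0.05,-1]], "rot": [[0,0,0],[0,0,0],[0,0,0],[0,0,0],[0,0,0],[0,0,0]], "hand": [1,1,0,0,0,0]}}

```text
time_s: 4.85
eef_pos: [0.4568, 0.2609, 0.0324]
tool_rot: [-179.9, 0.1, -13.3]
ft_force: [0.5, -0.4, -1.1]
grip_width: 0.0579
finger_force: 0.0
```

Run:
```python
from h import *
st();c=env.calibration("wrist");w=env.camera("wrist")
W=w.astype(int);m=((W[:,:,0]>150)&(W[:,:,0]>W[:,:,2]+60)).astype(np.uint8)*255
m[:120]=0;m[300:]=0;m[:,:230]=0;m[:,420:]=0
plate(c,m,.024);st()
goto([.4583,.2599,.003],-13.5)
```

```text
4.85 [0.4568 0.2609 0.0324] [-1.7994e+02  1.3000e-01 -1.3330e+01] [ -17.   25.  -18.  102.    9.   55. -143.] [ 0.53 -0.42 -1.06] 0.05792589532835247
centre [0.4581 0.26  ] tab -13.43 flats mm 56.9
4.9 [0.4569 0.261  0.0325] [-1.7993e+02  1.2000e-01 -1.3330e+01] [ -17.   25.  -18.  102.    9.   55. -143.] [ 0.49 -0.23 -0.51] 0.06509127406317773
offset [0.055 0.026 0.983] rot [-0.012  0.02   0.029]
```

Request:
{"op": "step_arm", "data": {"offset": [[0.05,0.03,0.6],[0.05,0.03,0.9],[0.05,0.03,1.1],[0.05,0.03,1.3],[0.05,0.03,1.5],[0.05,0.03,1.6],[0.05,0.03,1.6]], "rot": [[0,0,0.03],[0,0,0.03],[0,0,0.03],[0,0,0.03],[0,0,0.03],[0,0,0.03],[0,0,0.03]], "hand": [0,0,0,0,0,0,0]}}

```text
time_s: 5.6
eef_pos: [0.4583, 0.26, -0.0153]
tool_rot: [-179.9, 0.1, -13.5]
ft_force: [-0.1, 0.3, 0.9]
grip_width: 0.0853
finger_force: 0.0
```

Request:
{"op": "step_arm", "data": {"offset": [[0,0,0.2],[0,0,0.35],[0,0,0.5],[0,0,0.65],[0,0,0.65]], "rot": [[0,0,0],[0,0,0],[0,0,0],[0,0,0],[0,0,0]], "hand": [0,0,0,0,0]}}

```text
time_s: 6.1
eef_pos: [0.4579, 0.2597, -0.0352]
tool_rot: [-179.9, 0.1, -13.5]
ft_force: [0.2, -0.6, 0.5]
grip_width: 0.0855
finger_force: 0.0
```

Request:
{"op": "step_arm", "data": {"offset": [[0,0,0],[0,0,0],[0,0,0],[0,0,0],[0,0,0],[0,0,0]], "rot": [[0,0,0],[0,0,0],[0,0,0],[0,0,0],[0,0,0],[0,0,0]], "hand": [1,1,1,1,1,1], "newtons": 50}}

```text
time_s: 6.7
eef_pos: [0.4592, 0.261, -0.0338]
tool_rot: [-179.8, 0.0, -13.5]
ft_force: [-0.3, 2.5, 3.3]
grip_width: 0.0546
finger_force: 53.2
```

Request:
{"op": "step_arm", "data": {"offset": [[0,0,-0.5],[0,0,-1.5],[0,0,-2.7],[0,0,-3.7],[0,0,-3.7],[0,0,-3.7]], "rot": [[0,0,0],[0,0,0],[0,0,0],[0,0,0],[0,0,0],[0,0,0]], "hand": [1,1,1,1,1,1]}}

```text
time_s: 7.3
eef_pos: [0.4585, 0.2592, 0.0765]
tool_rot: [-179.9, 0.1, -13.5]
ft_force: [-0.5, -0.7, -1.5]
grip_width: 0.0545
finger_force: 54.1
```

Run:
```python
from h import *
st();c=env.calibration("wrist");e=env.sense()["eef_pos"];w=env.camera("wrist");np.save("w6.npy",w);np.save("c6.npy",c["extrinsics"])
W=w.astype(int);m=((W[:,:,0]>130)&(W[:,:,0]>W[:,:,2]+60)).astype(np.uint8)*255
n,l,s,ce=cv2.connectedComponentsWithStats(m);print(s[1:][s[1:,4]>150],ce[1:][s[1:,4]>150])
for dx in(0,.044,.047):
    print(proj(c,e+R.from_euler("xyz",[180,0,-13.5],degrees=True).apply([dx,0,-.058])))
save("w6",w)
goto([.5678,.0467,.085],33.7)
```

```text
7.3 [0.4585 0.2592 0.0765] [-1.7993e+02  6.0000e-02 -1.3530e+01] [ -17.   22.  -19.   99.    8.   60. -142.] [-0.55 -0.67 -1.47] 0.054471318642262644
[[  250   173   128   163 10303]] [[313.68329613 264.76113753]]
[310.52694615 278.52752457]
[310.20941514 181.26565458]
[310.18553247 173.95023417]
offset [ 5.223  6.01  -0.332] rot [-0.008  0.027 -7.873]
```

View pics/w6.png

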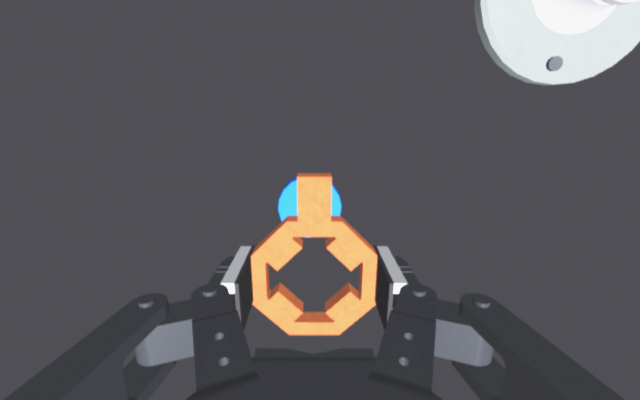

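The disc is well held at wrist (314,279), with its tab up at (314,175) and the fingers on both flats. I'll measure its offset in the hand.

```bash
cat >> h.py <<'E'
def inhand(w,c,e,rot,m,dz):
    ce=plate(c,m,e[2]+dz);Rt=R.from_euler("xyz",rot,degrees=True)
    print("in tool mm",np.round(Rt.inv().apply(np.r_[ce,e[2]]-e)*1e3,2))
E
python3 - <<'E'
from h import *
w=np.load("w6.npy");c=env.calibration("wrist");c["extrinsics"]=np.load("c6.npy")
W=w.astype(int);m=((W[:,:,0]>130)&(W[:,:,0]>W[:,:,2]+60)).astype(np.uint8)*255
for dz in(.052,.058,.062): inhand(w,c,np.array([.4585,.2592,.0765]),[-179.93,.06,-13.53],m,dz)
E
```

```text
centre [0.4546 0.2587] tab -13.68 flats mm 59.6
in tool mm [-3.69  1.42  0.  ]
centre [0.4579 0.2579] tab -13.68 flats mm 56.8
in tool mm [-0.26  1.42 -0.  ]
centre [0.4601 0.2574] tab -13.69 flats mm 55.0
in tool mm [ 1.99  1.4  -0.  ]
```

```bash
python3 -c "
from h import *
goto([.5672,.0481,.075],33.8)"
```

```text
offset [5.194e+00 5.970e+00 2.000e-03] rot [-0.008  0.027 -7.889]
```

Request:
{"op": "step_arm", "data": {"offset": [[5.19,5.97,0],[5.19,5.97,0],[5.19,5.97,0],[5.19,5.97,0],[5.19,5.97,0],[5.19,5.97,0],[5.19,5.97,0],[5.19,5.97,0]], "rot": [[-0.01,0.03,-7.89],[-0.01,0.03,-7.89],[-0.01,0.03,-7.89],[-0.01,0.03,-7.89],[-0.01,0.03,-7.89],[-0.01,0.03,-7.89],[-0.01,0.03,-7.89],[-0.01,0.03,-7.89]], "hand": [1,1,1,1,1,1,1,1]}}

```text
time_s: 8.15
eef_pos: [0.5663, 0.0508, 0.0744]
tool_rot: [-179.8, -0.0, 33.8]
ft_force: [-0.3, 1.2, -0.6]
grip_width: 0.0545
finger_force: 54.1
```

Run:
```python
from h import *
st();c=env.calibration("wrist");s=env.sense();w=env.camera("wrist");np.save("w7.npy",w)
W=w.astype(int);m=((W[:,:,0]>130)&(W[:,:,0]>W[:,:,2]+60)).astype(np.uint8)*255
n,l,S,ce=cv2.connectedComponentsWithStats(m);print(S[1:][S[1:,4]>150].tolist())
# tool-axis visible hub? mark and holes
st();goto([.5672,.0481,.0455],33.8)
```

```text
8.15 [0.5663 0.0508 0.0744] [-1.7981e+02 -3.0000e-02  3.3780e+01] [ 10.  27. -23.  93.  12.  63. -72.] [-0.27  1.19 -0.62] 0.05453763729095333
[[321, 123, 18, 36, 421], [250, 174, 128, 162, 10734], [615, 194, 25, 52, 1019]]
8.2 [0.5665 0.0515 0.0749] [-1.7984e+02 -8.0000e-02  3.3880e+01] [ 10.  27. -23.  93.  12.  63. -72.] [ 0.04  0.81 -0.01] 0.054399243306271244
offset [-0.046  0.111  0.979] rot [-0.026 -0.013  0.014]
```

Request:
{"op": "step_arm", "data": {"offset": [[-0.02,0.1,0.4],[-0.04,0.11,0.9],[-0.04,0.11,0.9],[-0.04,0.11,0.9],[-0.04,0.11,0.9]], "rot": [[0,0,0],[0,0,0],[0,0,0],[0,0,0],[0,0,0]], "hand": [1,1,1,1,1]}}

```text
time_s: 8.7
eef_pos: [0.5694, 0.0467, 0.0495]
tool_rot: [180.0, -0.2, 33.9]
ft_force: [0.2, 0.4, -0.5]
grip_width: 0.0543
finger_force: 54.0
```

Run:
```python
from h import *
st();c=env.calibration("wrist");s=env.sense();w=env.camera("wrist");np.save("w8.npy",w)
W=w.astype(int)
# hub in bore: yellow inside
y=((W[:,:,0]>150)&(W[:,:,1]>130)&(W[:,:,2]<150)).astype(np.uint8)
n,l,S,ce=cv2.connectedComponentsWithStats(y);print(S[1:][S[1:,4]>60].tolist(),ce[1:][S[1:,4]>60].round(1).tolist())
m=((W[:,:,0]>130)&(W[:,:,0]>W[:,:,2]+60)&(W[:,:,1]<W[:,:,0]*.65)).astype(np.uint8)*255
m=(cv2.connectedComponents(m)[1]);k=np.bincount(m[m>0]).argmax()
mm=(m==k).astype(np.uint8)*255;print((mm>0).sum())
inhand(w,c,s["eef_pos"],s["tool_rot"],mm,.058)
save("w8",cv2.resize(w[150:350,200:430],None,fx=3.3,fy=3))
st();goto([.5672,.0481,.0455],33.8)
```

```text
8.7 [0.5694 0.0467 0.0495] [179.98  -0.23  33.87] [ 10.  29. -23.  94.  12.  60. -73.] [ 0.24  0.37 -0.49] 0.054271114360116966
[[251, 176, 126, 160, 9697]] [[313.4, 262.3]]
1192h.py:28: RuntimeWarning: invalid value encountered in divide
  M=cv2.moments(m,True);return np.array([M["m10"],M["m01"]])/M["m00"]
Traceback (most recent call last):
  File "h.py", line 36, in inhand
    ce=plate(c,m,e[2]+dz);Rt=R.from_euler("xyz",rot,degrees=True)
  File "h.py", line 31, in plate
    t=ce[k]-c;bc=max(cv2.findContours(body,cv2.RETR_EXTERNAL,cv2.CHAIN_APPROX_NONE)[0],key=cv2.contourArea)
                 ~~~^^^^^^^^^^^^^^^^^^^^^^^^^^^^^^^^^^^^^^^^^^^^^^^^^^^^^^^^^^^^^^^^^^^^^^^^^^^^^^^^^^^^^^^
ValueError: max() iterable argument is empty
```

Run:
```python
from h import *
for i in range(5):
    st();w=env.camera("wrist")
np.save("w8.npy",w);save("w8",cv2.resize(w[150:350,200:430],None,fx=3.3,fy=3))
```

```text
8.75 [0.5696 0.0466 0.0497] [179.97  -0.25  33.86] [ 10.  29. -23.  94.  12.  60. -73.] [ 0.44  0.37 -0.21] 0.05458265692959695
8.8 [0.5697 0.0464 0.0498] [179.96  -0.25  33.85] [ 10.  29. -23.  94.  12.  60. -73.] [ 0.07 -0.58 -0.04] 0.05472493199799472
8.85 [0.5697 0.0463 0.0498] [179.96  -0.25  33.84] [ 10.  29. -23.  94.  12.  60. -73.] [-0.3  -0.42 -1.08] 0.05489474802536452
8.9 [0.5696 0.0462 0.0497] [179.97  -0.24  33.83] [ 10.  29. -23.  94.  12.  60. -73.] [ 0.53 -0.28 -0.79] 0.054607239884957914
8.95 [0.5695 0.0461 0.0496] [179.97  -0.23  33.83] [ 10.  29. -23.  94.  12.  60. -73.] [-0.16 -0.06 -0.55] 0.054331289281669914
```

View pics/w8.png

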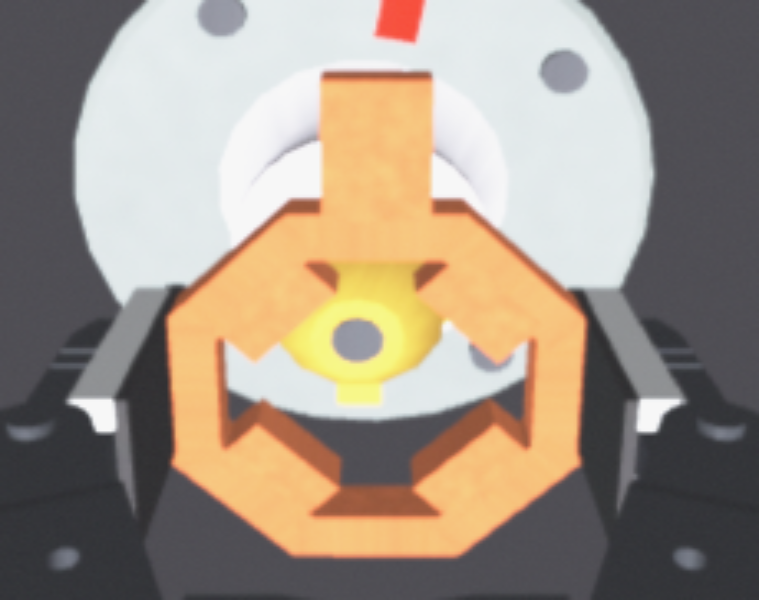

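Crop at (200,150), scale 3.3/3: the nose is at (357,340). The disc's flats span 168 to 583, so its centre sits a little right of the nose. The bottom spline is at (360,392), in line with the slot.

```bash
cat >> h.py <<'E'
def orange(w,z0=.058):
    W=w.astype(int)
    m=((W[:,:,0]>130)&(W[:,:,0]>W[:,:,2]+60)).astype(np.uint8)*255;m[:172]=0
    return m
E
python3 - <<'E'
from h import *
c=env.calibration("wrist");w=np.load("w8.npy");s=env.sense();e=s["eef_pos"];st()
nose=onz(c,(308.2,263.3),.092);print("nose",nose)
m=orange(w);n,l,S,ce=cv2.connectedComponentsWithStats(m);k=1+S[1:,4].argmax()
mm=(l==k).astype(np.uint8)*255;cn=max(cv2.findContours(mm,0,1)[0],key=cv2.contourArea)
inhand(w,c,e,s["tool_rot"],mm,.058)
Rt=R.from_euler("xyz",s["tool_rot"],degrees=True);print("nose tool",Rt.inv().apply(nose-e)*1e3)
goto([.5677,.0467,.0455],33.8)
E
```

```text
9.0 [0.5694 0.046  0.0495] [179.98  -0.22  33.82] [ 10.  29. -23.  94.  12.  60. -73.] [ 0.25 -0.05 -1.21] 0.05475447487883275
nose [0.56712573 0.04630676 0.092     ]
centre [0.5687 0.0441] tab 33.82 flats mm 56.7
in tool mm [-1.64  1.18 -0.01]
nose tool [ -1.58241756  -1.46851923 -42.55400268]
offset [-0.035 -0.05   0.132] rot [ 0.004 -0.036  0.004]
```

Request:
{"op": "step_arm", "data": {"offset": [[-0.01,-0.09,0.1],[-0.01,-0.09,0.2],[-0.01,-0.09,0.2],[-0.01,-0.09,0.2]], "rot": [[0,-0.04,0],[0,-0.04,0],[0,-0.04,0],[0,-0.04,0]], "hand": [1,1,1,1]}}

```text
time_s: 9.4
eef_pos: [0.5672, 0.0481, 0.0428]
tool_rot: [-180.0, 0.1, 33.8]
ft_force: [0.6, -0.5, -0.3]
grip_width: 0.0549
finger_force: 54.0
```

Run:
```python
from h import *
c=env.calibration("wrist");s=env.sense();w=env.camera("wrist");st();np.save("w9.npy",w)
W=w.astype(int);e=s["eef_pos"]
sub=W[240:290,285:335];g=(abs(sub[:,:,0]-sub[:,:,2])<40)&(sub.max(2)<200)&(sub.min(2)>90)
n,l,S,ce=cv2.connectedComponentsWithStats(g.astype(np.uint8));print(S[1:].tolist(),ce[1:].round(1).tolist())
m=orange(w);n,l,S2,_=cv2.connectedComponentsWithStats(m);k=1+S2[1:,4].argmax()
inhand(w,c,e,s["tool_rot"],(l==k).astype(np.uint8)*255,.058)
Rt=R.from_euler("xyz",s["tool_rot"],degrees=True)
for i in range(1,len(S)):
    if 60<S[i,4]<400: print("nose tool",Rt.inv().apply(onz(c,ce[i]+[285,240],.092)-e)*1e3)
goto([.5676,.048,.03],33.8)
```

```text
9.45 [0.5673 0.048  0.0429] [-1.7999e+02  7.0000e-02  3.3830e+01] [ 10.  29. -23.  94.  13.  59. -73.] [-0.64  0.22 -0.76] 0.05451384517300933
[[22, 22, 15, 14, 177], [3, 49, 3, 1, 3]] [[28.8, 28.6], [4.0, 49.0]]
centre [0.5667 0.0463] tab 33.83 flats mm 56.8
in tool mm [-1.4   1.19  0.  ]
nose tool [ -0.94865641   1.27575881 -49.19598571]
offset [0.008 0.007 0.431] rot [-0.001  0.012  0.004]
```

Request:
{"op": "step_arm", "data": {"offset": [[0.01,0,0.2],[0.01,0,0.4],[0.01,0,0.46],[0.01,0,0.52],[0.01,0,0.56],[0.01,0,0.56]], "rot": [[0,0.01,0],[0,0.01,0],[0,0.01,0],[0,0.01,0],[0,0.01,0],[0,0.01,0]], "hand": [1,1,1,1,1,1]}}

```text
time_s: 10.05
eef_pos: [0.5677, 0.0484, 0.0262]
tool_rot: [-180.0, -0.0, 33.8]
ft_force: [0.5, -0.1, -0.3]
grip_width: 0.0545
finger_force: 54.1
```

```bash
python3 -c "
from h import *
st();print(env.sense()['moment']);goto([.5674,.0480,.002],33.8)"
```

```text
10.05 [0.5677 0.0484 0.0262] [-1.7999e+02 -1.0000e-02  3.3830e+01] [ 10.  30. -22.  95.  13.  57. -74.] [ 0.51 -0.06 -0.32] 0.05447285329949222
[ 0.05246548 -0.15898902 -0.04090433]
offset [-0.015  0.005  0.805] rot [-0.001 -0.001  0.005]
```

Request:
{"op": "step_arm", "data": {"offset": [[0,0,0.07],[0,0,0.14],[0,0,0.21],[0,0,0.28],[0,0,0.28]], "rot": [[0,0,0],[0,0,0],[0,0,0],[0,0,0],[0,0,0]], "hand": [1,1,1,1,1]}}

```text
time_s: 10.55
eef_pos: [0.5677, 0.0483, 0.0176]
tool_rot: [-180.0, -0.0, 33.8]
ft_force: [2.1, 1.6, -2.5]
grip_width: 0.0542
finger_force: 54.0
```

Request:
{"op": "step_arm", "data": {"offset": [[0,0,0.1],[0,0,0.2],[0,0,0.3],[0,0,0.3]], "rot": [[0,0,0],[0,0,0],[0,0,0],[0,0,0]], "hand": [1,1,1,1]}}

```text
time_s: 10.95
eef_pos: [0.5677, 0.0484, 0.0084]
tool_rot: [-180.0, -0.0, 33.8]
ft_force: [2.1, 0.6, -1.0]
grip_width: 0.0549
finger_force: 54.0
```

```bash
python3 -c "
from h import *
for i in range(3):
  st();print(env.sense()['moment']);env.camera('side')
goto([.5674,.0480,.002],33.8)"
```

```text
10.95 [0.5677 0.0484 0.0084] [-1.7999e+02 -1.0000e-02  3.3830e+01] [  9.  32. -22.  96.  14.  55. -74.] [ 2.07  0.62 -0.98] 0.05489887967404532
[ 0.10121001 -0.36380202 -0.026573  ]
11.0 [0.5677 0.0484 0.0086] [-1.7999e+02 -1.0000e-02  3.3830e+01] [  9.  31. -22.  96.  14.  55. -74.] [ 1.63  0.25 -1.37] 0.05466981899620886
[ 0.17850902 -0.34872379  0.03238019]
11.05 [0.5677 0.0484 0.0087] [-1.7999e+02 -1.0000e-02  3.3830e+01] [  9.  31. -22.  96.  14.  55. -74.] [ 2.17 -0.   -2.17] 0.05461361986797051
[ 0.12112018 -0.33044201 -0.00919714]
offset [-0.014  0.004  0.225] rot [-0.001 -0.001  0.005]
```

Request:
{"op": "step_arm", "data": {"offset": [[-0.01,0,0.07],[-0.01,0,0.14],[-0.01,0,0.2],[-0.01,0,0.2]], "rot": [[0,0,0],[0,0,0],[0,0,0],[0,0,0]], "hand": [1,1,1,1]}}

```text
time_s: 11.5
eef_pos: [0.5677, 0.0483, 0.0028]
tool_rot: [180.0, -0.0, 33.8]
ft_force: [2.1, 0.5, -0.6]
grip_width: 0.0548
finger_force: 54.1
```

Request:
{"op": "step_arm", "data": {"offset": [[-0.01,0,0.03],[-0.01,0,0.06],[-0.01,0,0.06]], "rot": [[0,0,0],[0,0,0],[0,0,0]], "hand": [1,1,1]}}

```text
time_s: 11.8
eef_pos: [0.5678, 0.0483, 0.0017]
tool_rot: [180.0, -0.1, 33.8]
ft_force: [1.5, 2.5, 3.9]
grip_width: 0.0549
finger_force: 54.5
```

```bash
python3 -c "
from h import *
for i in range(3):
  st();env.camera('side')"
```

```text
11.8 [0.5678 0.0483 0.0017] [ 1.7998e+02 -8.0000e-02  3.3840e+01] [  9.  32. -22.  97.  14.  54. -74.] [1.52 2.49 3.86] 0.05491050178650912
11.85 [0.5678 0.0484 0.0017] [ 1.7998e+02 -8.0000e-02  3.3840e+01] [  9.  32. -22.  97.  14.  54. -74.] [1.3  1.28 4.02] 0.05436459351203557
11.9 [0.5678 0.0483 0.0017] [ 1.7997e+02 -8.0000e-02  3.3830e+01] [  9.  32. -22.  97.  14.  54. -74.] [2.47 2.46 3.97] 0.05455897274823238
```

Request:
{"op": "step_arm", "data": {"offset": [[0,0,0.025],[0,0,0.05],[0,0,0.05],[0,0,0.05]], "rot": [[0,0,0],[0,0,0],[0,0,0],[0,0,0]], "hand": [1,1,1,1]}}

```text
time_s: 12.35
eef_pos: [0.5678, 0.0483, 0.0001]
tool_rot: [180.0, -0.1, 33.8]
ft_force: [0.9, 1.7, 5.5]
grip_width: 0.0547
finger_force: 54.7
```

```bash
python3 -c "
from h import *
for i in range(3):
  st();env.camera('side')"
```

```text
12.35 [5.678e-01 4.830e-02 1.000e-04] [ 1.7998e+02 -8.0000e-02  3.3840e+01] [  9.  32. -22.  97.  14.  54. -74.] [0.91 1.68 5.54] 0.054700551742723175
12.4 [5.678e-01 4.830e-02 1.000e-04] [ 1.7998e+02 -8.0000e-02  3.3840e+01] [  9.  32. -22.  97.  14.  54. -74.] [1.34 1.46 3.94] 0.05421996524536195
12.45 [5.678e-01 4.830e-02 1.000e-04] [ 1.7998e+02 -8.0000e-02  3.3840e+01] [  9.  32. -22.  97.  14.  54. -74.] [1.91 1.65 5.38] 0.05476411634833703
```

Request:
{"op": "step_arm", "data": {"offset": [[0,0,0.02],[0,0,0.02],[0,0,0.02]], "rot": [[0,0,0],[0,0,0],[0,0,0]], "hand": [1,1,1]}}

```text
time_s: 12.8
eef_pos: [0.5678, 0.0483, -0.0004]
tool_rot: [180.0, -0.1, 33.8]
ft_force: [1.6, 2.2, 6.4]
grip_width: 0.0542
finger_force: 54.7
```

```bash
python3 -c "
from h import *
for i in range(3):
  st();env.camera('side')"
```

```text
12.8 [ 5.678e-01  4.830e-02 -4.000e-04] [ 1.7998e+02 -8.0000e-02  3.3840e+01] [  9.  32. -22.  97.  14.  54. -74.] [1.55 2.24 6.42] 0.05422038777596204
12.85 [ 5.678e-01  4.840e-02 -4.000e-04] [ 1.7998e+02 -8.0000e-02  3.3840e+01] [  9.  32. -22.  97.  14.  54. -74.] [2.01 2.07 6.91] 0.054663214008211766
12.9 [ 5.678e-01  4.830e-02 -4.000e-04] [ 1.7998e+02 -8.0000e-02  3.3840e+01] [  9.  32. -22.  97.  14.  54. -74.] [2.   2.56 6.31] 0.05448409381106392
```

Spring force is up about 7.5 N, which is roughly half travel. I'll ease up 2 mm so it stays on the spring, then open.

Request:
{"op": "step_arm", "data": {"offset": [[0,0,-0.03],[0,0,-0.06],[0,0,-0.06],[0,0,-0.06],[0,0,-0.06],[0,0,-0.06],[0,0,-0.06]], "rot": [[0,0,0],[0,0,0],[0,0,0],[0,0,0],[0,0,0],[0,0,0],[0,0,0]], "hand": [1,1,0,0,0,0,0]}}

```text
time_s: 13.65
eef_pos: [0.5664, 0.0475, 0.0002]
tool_rot: [-180.0, 0.1, 33.8]
ft_force: [-0.1, 0.2, 1.2]
grip_width: 0.0855
finger_force: 0.0
```

Request:
{"op": "step_arm", "data": {"offset": [[0,0,-0.5],[0,0,-1.5],[0,0,-2.7],[0,0,-3.2],[0,0,-3.2],[0,0,-3.2]], "rot": [[0,0,0],[0,0,0],[0,0,0],[0,0,0],[0,0,0],[0,0,0]], "hand": [0,0,0,0,0,0]}}

```text
time_s: 14.25
eef_pos: [0.5666, 0.0477, 0.0962]
tool_rot: [-180.0, 0.1, 33.8]
ft_force: [-0.1, -0.4, -1.2]
grip_width: 0.085
finger_force: 0.0
```

Run:
```python
from h import *
st();c=env.calibration("wrist");w=env.camera("wrist");np.save("w10.npy",w)
W=w.astype(int)
m=((W[:,:,0]>130)&(W[:,:,0]>W[:,:,2]+60)&(W[:,:,1]<W[:,:,0]*.72)).astype(np.uint8)*255
n,l,S,ce=cv2.connectedComponentsWithStats(m);print(S[1:][S[1:,4]>100].tolist())
m2=((W[:,:,0]>130)&(W[:,:,0]>W[:,:,2]+60)).astype(np.uint8)*255
n,l,S,ce=cv2.connectedComponentsWithStats(m2);print(S[1:][S[1:,4]>100].tolist())
k=1+S[1:,4].argmax();mm=(l==k).astype(np.uint8)*255
for z in(.055,.06,.065):plate(c,mm,z)
print(proj(c,[.5678,.0467,.06]))
cv2.imwrite("pics/m10.png",mm)
st();goto([.5493,-.2604,.09],-9.9)
```

```text
14.25 [0.5666 0.0477 0.0962] [-1.7999e+02  6.0000e-02  3.3820e+01] [ 11.  26. -24.  91.  11.  65. -72.] [-0.13 -0.41 -1.2 ] 0.085024427731638
[[305, 120, 29, 33, 341], [590, 176, 50, 64, 852]]
[[275, 120, 78, 128, 5380], [590, 176, 50, 64, 2443]]
centre [0.5659 0.0456] tab 30.16 flats mm 56.8
centre [0.5673 0.0465] tab 30.14 flats mm 55.5
centre [0.5686 0.0474] tab 30.14 flats mm 54.3
[313.95173522 210.85760762]
14.3 [0.5659 0.0476 0.0953] [-1.7993e+02  1.5000e-01  3.3820e+01] [ 11.  26. -24.  91.  11.  65. -72.] [ 0.3  -0.38 -0.77] 0.08549972424331556
offset [-6.173  8.221  0.184] rot [-1.000e-03  2.800e-02  7.287e+00]
```

Request:
{"op": "step_arm", "data": {"offset": [[-6.17,8.22,0],[-6.17,8.22,0],[-6.17,8.22,0],[-6.17,8.22,0],[-6.17,8.22,0],[-6.17,8.22,0],[-6.17,8.22,0],[-6.17,8.22,0]], "rot": [[0,0.03,7.29],[0,0.03,7.29],[0,0.03,7.29],[0,0.03,7.29],[0,0.03,7.29],[0,0.03,7.29],[0,0.03,7.29],[0,0.03,7.29]], "hand": [0,0,0,0,0,0,0,0]}}

```text
time_s: 15.1
eef_pos: [0.548, -0.2634, 0.0944]
tool_rot: [-180.0, 0.1, -10.3]
ft_force: [1.4, 0.9, -0.8]
grip_width: 0.0852
finger_force: 0.0
```

Request:
{"op": "step_arm", "data": {"offset": [[0,0,0.5],[0,0,0.5],[0,0,0.5]], "rot": [[0,0,0],[0,0,0],[0,0,0]], "hand": [0,0,0]}}

```text
time_s: 15.4
eef_pos: [0.5504, -0.2572, 0.0808]
tool_rot: [-179.8, -0.0, -9.7]
ft_force: [0.4, -0.1, 0.5]
grip_width: 0.0854
finger_force: 0.0
```

Run:
```python
from h import *
st();c=env.calibration("wrist");w=env.camera("wrist");np.save("w11.npy",w);s=env.sense()
m=(w.min(2)>150).astype(np.uint8)*255
n,l,S,ce=cv2.connectedComponentsWithStats(m);u=proj(c,[.5496,-.2605,.024]);print(u)
for i in range(1,n):
    if S[i,4]>300 and np.hypot(*(ce[i]-u))<40: print(S[i]);plate(c,(l==i).astype(np.uint8)*255,.024)
st();goto([.5496,-.2605,-.035],-9.9)
```

```text
15.4 [ 0.5504 -0.2572  0.0808] [-1.7983e+02 -2.0000e-02 -9.7300e+00] [ 30.  29.  -9.  86.   5.  65. -80.] [ 0.41 -0.05  0.51] 0.0853918465731544
[316.32613366 205.23365377]
[ 279  166   79   95 3822]
centre [ 0.5494 -0.2618] tab 169.99 flats mm 61.0
15.45 [ 0.5509 -0.2579  0.0815] [-1.7987e+02 -1.1000e-01 -9.7600e+00] [ 30.  29.  -9.  86.   5.  65. -80.] [ 0.04 -0.09  0.4 ] 0.08538556401074314
offset [-0.036  0.101  3.883] rot [-0.022 -0.018  0.024]
```

Request:
{"op": "step_arm", "data": {"offset": [[-0.04,0.1,1.2],[-0.04,0.1,2.3],[-0.04,0.1,3.0],[-0.04,0.1,3.4],[-0.04,0.1,3.7],[-0.04,0.1,3.85],[-0.04,0.1,3.85]], "rot": [[0,0,0.02],[0,0,0.02],[0,0,0.02],[0,0,0.02],[0,0,0.02],[0,0,0.02],[0,0,0.02]], "hand": [0,0,0,0,0,0,0]}}

```text
time_s: 16.15
eef_pos: [0.5498, -0.2626, -0.0334]
tool_rot: [-179.9, -0.2, -10.0]
ft_force: [-0.3, -0.2, 0.3]
grip_width: 0.0855
finger_force: 0.0
```

Run:
```python
from h import *
st();env.camera("wrist");st();goto([.5496,-.2605,-.035],-9.9)
```

```text
16.15 [ 0.5498 -0.2626 -0.0334] [-179.94   -0.2   -10.02] [ 30.  37.  -8.  92.   6.  52. -81.] [-0.27 -0.25  0.26] 0.08549202178924424
16.2 [ 0.5501 -0.2628 -0.0329] [-179.95   -0.25  -10.02] [ 30.  37.  -8.  92.   6.  52. -81.] [ 0.19  0.59 -0.42] 0.08560840724912458
offset [-0.03  -0.074  0.07 ] rot [-0.008 -0.041 -0.021]
```

Request:
{"op": "step_arm", "data": {"offset": [[-0.02,-0.07,0.05],[-0.02,-0.07,0.05],[-0.02,-0.07,0.05],[-0.02,-0.07,0.05],[-0.02,-0.07,0.05],[-0.02,-0.07,0.05],[-0.02,-0.07,0.05],[-0.02,-0.07,0.05]], "rot": [[0,-0.04,0],[0,-0.04,0],[0,-0.04,0],[0,-0.04,0],[0,-0.04,0],[0,-0.04,0],[0,-0.04,0],[0,-0.04,0]], "hand": [0,0,0,1,1,1,1,1], "newtons": 50}}

```text
time_s: 17.0
eef_pos: [0.5496, -0.2608, -0.0347]
tool_rot: [-180.0, 0.0, -10.0]
ft_force: [0.7, -0.8, 3.6]
grip_width: 0.0585
finger_force: 54.0
```

Request:
{"op": "step_arm", "data": {"offset": [[0,0,0],[0,0,-1],[0,0,-2.2],[0,0,-3.4],[0,0,-3.8],[0,0,-3.8],[0,0,-3.8]], "rot": [[0,0,0],[0,0,0],[0,0,0],[0,0,0],[0,0,0],[0,0,0],[0,0,0]], "hand": [1,1,1,1,1,1,1]}}

```text
time_s: 17.7
eef_pos: [0.5477, -0.26, 0.0767]
tool_rot: [-179.9, 0.3, -10.0]
ft_force: [-0.4, 0.7, -0.8]
grip_width: 0.0586
finger_force: 54.5
```

Run:
```python
from h import *
st();c=env.calibration("wrist");s=env.sense();w=env.camera("wrist");np.save("w12.npy",w)
hsv=cv2.cvtColor(w,cv2.COLOR_RGB2HSV);m=((w.min(2)>150)).astype(np.uint8)*255;m[:170]=0;m[:,:200]=0;m[:,430:]=0
n,l,S,ce=cv2.connectedComponentsWithStats(m);k=1+S[1:,4].argmax();print(S[k],ce[k])
inhand(w,c,s["eef_pos"],s["tool_rot"],(l==k).astype(np.uint8)*255,.058)
save("w12",w)
st();goto([.5674,.0480,.085],33.8)
```

```text
17.7 [ 0.5477 -0.26    0.0767] [-179.88    0.29  -10.03] [ 30.  30.  -9.  86.   5.  65. -80.] [-0.45  0.75 -0.8 ] 0.05855817476263814
[  243   209   142   145 10580] [313.50113422 276.16710775]
centre [ 0.5479 -0.2616] tab 170.1 flats mm 60.7
in tool mm [ 0.47  1.5  -0.01]
17.75 [ 0.5472 -0.2598  0.0761] [-179.87    0.37  -10.03] [ 30.  30.  -9.  86.   5.  65. -80.] [-0.76 -0.46 -1.17] 0.05833858032316601
offset [ -1.126 -10.223  -0.267] rot [-0.044  0.049 -7.306]
```

Request:
{"op": "step_arm", "data": {"offset": [[-1.1,-10.22,-0.2],[-1.1,-10.22,-0.2],[-1.1,-10.22,-0.2],[-1.1,-10.22,-0.2],[-1.1,-10.22,-0.2],[-1.1,-10.22,-0.2],[-1.1,-10.22,-0.2],[-1.1,-10.22,-0.2]], "rot": [[0,0,-7.31],[0,0,-7.31],[0,0,-7.31],[0,0,-7.31],[0,0,-7.31],[0,0,-7.31],[0,0,-7.31],[0,0,-7.31]], "hand": [1,1,1,1,1,1,1,1]}}

```text
time_s: 18.55
eef_pos: [0.5682, 0.0509, 0.0831]
tool_rot: [-179.7, 0.1, 34.2]
ft_force: [-0.1, -0.3, -1.6]
grip_width: 0.0588
finger_force: 54.4
```

Run:
```python
from h import *
for i in range(3):
    st();env.camera("wrist")
goto([.567,.0479,.049],33.8)
```

```text
18.55 [0.5682 0.0509 0.0831] [-1.7969e+02  1.5000e-01  3.4210e+01] [ 10.  27. -24.  91.  11.  64. -72.] [-0.13 -0.34 -1.62] 0.05876353888489642
18.6 [0.5686 0.0471 0.0832] [-179.82    0.22   33.94] [ 10.  27. -23.  91.  11.  64. -72.] [-0.81 -1.8  -0.51] 0.0585426851132766
18.65 [0.569  0.0449 0.0833] [-179.88    0.24   33.75] [ 10.  27. -23.  91.  11.  64. -72.] [ 0.26 -0.77 -1.57] 0.05881050895881871
offset [ 0.014 -0.154  1.155] rot [-0.013  0.036 -0.028]
```

Request:
{"op": "step_arm", "data": {"offset": [[0,-0.1,0],[0,-0.1,0.5],[0,-0.1,1.0],[0,-0.1,1.0],[0,-0.1,1.0],[0,-0.1,1.0]], "rot": [[0,0.03,0],[0,0.03,0],[0,0.03,0],[0,0.03,0],[0,0.03,0],[0,0.03,0]], "hand": [1,1,1,1,1,1]}}

```text
time_s: 19.3
eef_pos: [0.5692, 0.0491, 0.056]
tool_rot: [-179.9, -0.2, 33.8]
ft_force: [0.3, -0.3, -0.8]
grip_width: 0.0589
finger_force: 54.4
```

```bash
cat > look.py <<'E'
from h import *
c=env.calibration("wrist");s=env.sense();w=env.camera("wrist");st();np.save("w13.npy",w)
W=w.astype(int);e=s["eef_pos"];Rt=R.from_euler("xyz",s["tool_rot"],degrees=True)
m=((w.min(2)>150)).astype(np.uint8)*255;m[:205]=0;m[:,:200]=0;m[:,430:]=0
m[((W[:,:,0]-W[:,:,2])>25)]=0
n,l,S,ce=cv2.connectedComponentsWithStats(m);k=1+S[1:,4].argmax();print(S[k],ce[k])
ys,xs=np.nonzero(l==k);
for r in(250,260,270,280,290,300):
    q=np.nonzero(l[r]==k)[0];print(r,q.min(),q.max(),end="; ")
u=proj(c,[.5678,.0467,.092]).round().astype(int);print("u",u)
x0,y0=u-25;sub=W[y0:y0+50,x0:x0+50];g=(abs(sub[:,:,0]-sub[:,:,2])<40)&(sub.max(2)<200)&(sub.min(2)>90)
n,l2,S,ce=cv2.connectedComponentsWithStats(g.astype(np.uint8))
for i in range(1,n):
    if 60<S[i,4]<500: print(S[i],ce[i]+[x0,y0],"nose tool",Rt.inv().apply(onz(c,ce[i]+[x0,y0],.092)-e)*1e3)
try: inhand(w,c,e,s["tool_rot"],(l==k).astype(np.uint8)*255,.0587)
except Exception as ex: print(ex)
goto([.567,.0479,.042],33.8)
E
python3 look.py
```

```text
19.35 [0.5693 0.0493 0.0561] [-179.95   -0.26   33.78] [ 10.  28. -23.  94.  12.  60. -73.] [ 0.3   0.48 -1.16] 0.0588248624646157
[  243   205   156   149 12008] [321.03181213 270.3299467 ]
250 245 382; 260 246 382; 270 246 381; 280 247 380; 290 248 380; 300 248 379; u [314 259]
[ 17  19  15  14 156] [313.20512821 259.69871795] nose tool [ -2.88565735   0.97983627 -35.99052696]
centre [0.5693 0.0473] tab -11.15 flats mm 60.1
in tool mm [-0.9   1.47 -0.01]
offset [-0.091 -0.004  0.471] rot [-0.008 -0.044 -0.003]
```

Request:
{"op": "step_arm", "data": {"offset": [[-0.09,-0.01,0.1],[-0.09,-0.01,0.3],[-0.09,-0.01,0.4],[-0.09,-0.01,0.4],[-0.09,-0.01,0.4]], "rot": [[0,-0.04,0],[0,-0.04,0],[0,-0.04,0],[0,-0.04,0],[0,-0.04,0]], "hand": [1,1,1,1,1]}}

```text
time_s: 19.85
eef_pos: [0.5659, 0.0484, 0.0429]
tool_rot: [-179.9, 0.1, 33.8]
ft_force: [0.9, 0.0, -1.5]
grip_width: 0.0585
finger_force: 54.4
```

```bash
python3 look.py
```

```text
19.9 [0.5661 0.0484 0.0431] [-1.799e+02  7.000e-02  3.383e+01] [ 10.  29. -23.  95.  13.  59. -73.] [ 0.15  0.62 -0.98] 0.058490376085106606
[  243   205   163   149 12035] [322.42451184 269.73003739]
250 245 382; 260 246 382; 270 246 381; 280 247 380; 290 248 380; 300 248 379; u [316 266]
[ 17  19  16  15 184] [315.66847826 266.63043478] nose tool [-8.64195897e-03  2.15285066e+00 -4.90700719e+01]
centre [0.5661 0.0469] tab -14.21 flats mm 60.1
in tool mm [-0.7   1.42 -0.  ]
offset [0.015 0.03  0.038] rot [-0.017  0.011  0.005]
```

Request:
{"op": "step_arm", "data": {"offset": [[0,0.02,0.05],[0,0.02,0.2],[0,0.02,0.3],[0,0.02,0.4],[0,0.02,0.45],[0,0.02,0.45]], "rot": [[-0.02,0,0],[-0.02,0,0],[-0.02,0,0],[-0.02,0,0],[-0.02,0,0],[-0.02,0,0]], "hand": [1,1,1,1,1,1]}}

```text
time_s: 20.5
eef_pos: [0.5662, 0.0478, 0.0293]
tool_rot: [180.0, 0.1, 33.8]
ft_force: [0.9, -0.4, -1.6]
grip_width: 0.0587
finger_force: 54.4
```

```bash
python3 -c "
from h import *
for i in range(2):
  st();env.camera('side')
goto([.567,.0479,.01],33.8)"
```

```text
20.5 [0.5662 0.0478 0.0293] [1.7999e+02 9.0000e-02 3.3830e+01] [ 10.  30. -23.  95.  13.  57. -73.] [ 0.86 -0.43 -1.61] 0.05874643349551353
20.55 [0.5663 0.0478 0.0295] [1.7999e+02 8.0000e-02 3.3820e+01] [ 10.  30. -23.  95.  13.  57. -73.] [ 1.12  0.14 -1.44] 0.058556595667183874
offset [0.019 0.011 0.654] rot [0.002 0.012 0.004]
```

Request:
{"op": "step_arm", "data": {"offset": [[0.01,0,0.06],[0.01,0,0.12],[0.01,0,0.18],[0.01,0,0.24],[0.01,0,0.24]], "rot": [[0,0,0],[0,0,0],[0,0,0],[0,0,0],[0,0,0]], "hand": [1,1,1,1,1]}}

```text
time_s: 21.1
eef_pos: [0.5663, 0.048, 0.0221]
tool_rot: [180.0, 0.1, 33.8]
ft_force: [-0.1, -0.3, -1.4]
grip_width: 0.0587
finger_force: 54.4
```

```bash
python3 -c "
from h import *
for i in range(2):
  st();print(env.sense()['moment']);env.camera('side')"
```

```text
21.1 [0.5663 0.048  0.0221] [1.800e+02 1.000e-01 3.383e+01] [ 10.  30. -22.  96.  13.  57. -74.] [-0.12 -0.31 -1.38] 0.05874850940372858
[-0.01380899 -0.01981137  0.02782925]
21.15 [0.5664 0.048  0.0222] [1.7999e+02 9.0000e-02 3.3830e+01] [ 10.  30. -22.  96.  13.  57. -74.] [-0.57 -1.01 -1.08] 0.058884283266084476
[-0.08052768 -0.05097513  0.0023535 ]
```

Request:
{"op": "step_arm", "data": {"offset": [[0,0,0.1],[0,0,0.2],[0,0,0.28],[0,0,0.33],[0,0,0.33]], "rot": [[0,0,0],[0,0,0],[0,0,0],[0,0,0],[0,0,0]], "hand": [1,1,1,1,1]}}

```text
time_s: 21.7
eef_pos: [0.5664, 0.0479, 0.0122]
tool_rot: [180.0, 0.1, 33.8]
ft_force: [-0.2, 0.5, -2.3]
grip_width: 0.0582
finger_force: 54.4
```

Request:
{"op": "step_arm", "data": {"offset": [[0,0,0.03],[0,0,0.06],[0,0,0.09],[0,0,0.09]], "rot": [[0,0,0],[0,0,0],[0,0,0],[0,0,0]], "hand": [1,1,1,1]}}

```text
time_s: 22.1
eef_pos: [0.5664, 0.048, 0.0097]
tool_rot: [180.0, 0.1, 33.8]
ft_force: [-0.2, 0.1, -1.2]
grip_width: 0.059
finger_force: 54.4
```

```bash
python3 -c "
from h import *
for i in range(3):
  st();env.camera('side')"
```

```text
22.1 [0.5664 0.048  0.0097] [1.7999e+02 8.0000e-02 3.3830e+01] [  9.  31. -22.  96.  14.  55. -74.] [-0.22  0.13 -1.16] 0.05895035272870739
22.15 [0.5665 0.048  0.0098] [1.7998e+02 8.0000e-02 3.3830e+01] [  9.  31. -22.  96.  14.  55. -74.] [ 0.17  0.34 -1.17] 0.05864254827600038
22.2 [0.5666 0.048  0.0099] [1.7998e+02 7.0000e-02 3.3830e+01] [  9.  31. -22.  96.  14.  55. -74.] [-0.36 -0.82 -0.51] 0.058483399878983953
```

Not touching yet, at a baseline of about -1.2 N. I'll step on gently.

Request:
{"op": "step_arm", "data": {"offset": [[0,0,0.03],[0,0,0.06],[0,0,0.06],[0,0,0.06]], "rot": [[0,0,0],[0,0,0],[0,0,0],[0,0,0]], "hand": [1,1,1,1]}}

```text
time_s: 22.65
eef_pos: [0.5668, 0.0481, 0.0085]
tool_rot: [180.0, 0.0, 33.8]
ft_force: [-0.2, 0.5, 2.9]
grip_width: 0.0586
finger_force: 54.8
```

```bash
python3 -c "
from h import *
for i in range(3):
  st();env.camera('side')"
```

```text
22.65 [0.5668 0.0481 0.0085] [1.7997e+02 5.0000e-02 3.3830e+01] [  9.  31. -22.  96.  14.  55. -74.] [-0.18  0.54  2.88] 0.058635641841248906
22.7 [0.5668 0.0481 0.0084] [1.7997e+02 5.0000e-02 3.3830e+01] [  9.  31. -22.  96.  14.  55. -74.] [-1.92 -0.4   2.32] 0.05867598326383208
22.75 [0.5668 0.0481 0.0084] [1.7997e+02 4.0000e-02 3.3830e+01] [  9.  31. -22.  96.  14.  55. -74.] [-0.15 -0.4   2.8 ] 0.05863613080771636
```

Request:
{"op": "step_arm", "data": {"offset": [[0,0,0.03],[0,0,0.06],[0,0,0.08],[0,0,0.08]], "rot": [[0,0,0],[0,0,0],[0,0,0],[0,0,0]], "hand": [1,1,1,1]}}

```text
time_s: 23.2
eef_pos: [0.5668, 0.048, 0.006]
tool_rot: [180.0, 0.1, 33.8]
ft_force: [-1.1, 0.4, 6.6]
grip_width: 0.0584
finger_force: 55.1
```

```bash
python3 -c "
from h import *
for i in range(3):
  st();env.camera('side')"
```

```text
23.2 [0.5668 0.048  0.006 ] [1.7997e+02 5.0000e-02 3.3830e+01] [  9.  32. -22.  97.  14.  55. -74.] [-1.14  0.39  6.61] 0.05843672659054646
23.25 [0.5668 0.0481 0.006 ] [1.7997e+02 5.0000e-02 3.3830e+01] [  9.  32. -22.  97.  14.  55. -74.] [-1.15 -1.01  4.91] 0.058793658618345936
23.3 [0.5668 0.048  0.006 ] [1.7997e+02 5.0000e-02 3.3830e+01] [  9.  32. -22.  97.  14.  55. -74.] [-1.6 -0.8  5.8] 0.05830269220643824
```

About 7 N, so roughly half travel. I'll ease off, open and retreat.

Request:
{"op": "step_arm", "data": {"offset": [[0,0,-0.03],[0,0,-0.06],[0,0,-0.06],[0,0,-0.06],[0,0,-0.06],[0,0,-0.06],[0,0,-0.06]], "rot": [[0,0,0],[0,0,0],[0,0,0],[0,0,0],[0,0,0],[0,0,0],[0,0,0]], "hand": [1,1,0,0,0,0,0]}}

```text
time_s: 24.05
eef_pos: [0.5664, 0.048, 0.0072]
tool_rot: [180.0, 0.1, 33.8]
ft_force: [-0.5, 0.3, 0.5]
grip_width: 0.0858
finger_force: 0.0
```

Request:
{"op": "step_arm", "data": {"offset": [[0,0,-0.5],[0,0,-1.5],[0,0,-2.7],[0,0,-3.5],[0,0,-4.0],[0,0,-4.0],[0,0,-4.0]], "rot": [[0,0,0],[0,0,0],[0,0,0],[0,0,0],[0,0,0],[0,0,0],[0,0,0]], "hand": [0,0,0,0,0,0,0]}}

```text
time_s: 24.75
eef_pos: [0.5664, 0.0481, 0.127]
tool_rot: [180.0, 0.1, 33.8]
ft_force: [-0.4, -1.2, -0.1]
grip_width: 0.0851
finger_force: 0.0
```

Run:
```python
from h import *
c=env.calibration("wrist");w=env.camera("wrist");st();np.save("w14.npy",w)
W=w.astype(int);u=proj(c,[.5678,.0467,.068]).astype(int);print(u)
# edge of white octagon vs grey/shoulder
g=cv2.cvtColor(w,cv2.COLOR_RGB2GRAY)
for r in range(u[1]-50,u[1]+60,6):
    print(r," ".join(f"{W[r,x,0]//10:02d}{W[r,x,1]//10:02d}{W[r,x,2]//10:02d}" for x in range(u[0]-56,u[0]+57,8)))
sd=env.camera("side");cd=env.calibration("side")
p=proj(cd,[.5678,.0467,.06]).astype(int);print(p);S=sd.astype(int)
for r in range(p[1]-26,p[1]+24,3):
    print(r," ".join(f"{S[r,x,0]//10:02d}{S[r,x,1]//10:02d}{S[r,x,2]//10:02d}" for x in range(p[0]-32,p[0]+33,4)))
```

```text
24.8 [0.5658 0.0479 0.1262] [-179.96    0.19   33.83] [ 11.  24. -24.  89.  10.  69. -71.] [ 0.13  0.54 -0.34] 0.08513287083191627
[314 202]
152 222323 222323 232323 222323 232323 222323 242015 241912 241913 222323 232323 222323 222323 161718 212222
158 232323 232323 232323 232323 222323 242424 242116 242012 241913 242424 232323 222323 222323 151516 222323
164 222323 222323 222323 222323 242424 232324 241917 241816 241816 232323 242424 222323 222323 222323 222323
170 222323 222323 222323 222323 242424 242424 242424 242424 242424 242424 242424 222323 222323 222323 222323
176 222323 222323 222323 232323 242424 242424 242424 242424 242424 242424 242424 232323 222323 222323 222323
182 222323 222323 222323 242424 242424 242424 242424 242413 242424 242424 242424 242424 222323 222323 222323
188 222323 222323 222323 242424 242424 242424 181407 242412 191507 242424 242424 242424 222323 222323 222323
194 222323 222323 222323 242424 242424 201712 211607 221808 221808 211815 242423 242424 222323 222323 222323
200 222323 222323 222323 242424 181407 211708 242109 242110 242109 211708 171306 242424
[... 2512 characters left out ...]
7 121314 242425 242425 222120 252525 242425 161618 151617 151617 151616 151617 050505
255 050505 101111 151717 151717 151617 151415 111112 242425 242425 212122 161719 191820 171819 151616 151616 151616 070808
258 050505 250606 250605 250605 191415 151516 121314 131213 161110 170907 171212 222223 222223 151617 151616 151616 121313
261 050505 221010 211111 211111 171616 161618 151517 171718 171819 202022 222223 222324 222223 151617 151617 151617 121314
264 050505 141616 151717 151617 151617 192021 191921 192021 212122 232324 232324 232324 171819 151616 151616 151617 101112
267 050505 141515 151617 151617 151617 161718 202022 222223 222324 242424 232424 242425 151616 151617 151617 151616 070708
```

```bash
python3 -c "
from h import *
print(env.finish_job())"
```

```text
the job is handed in; nothing more can be done
None
```

The friction disc (tab at the spline nearest the red mark) and the separator on top (tab opposite) are fitted, each pressed with about 7 N to roughly half the spring travel and released. I handed the job in at about 25 s; no verdict was returned.

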